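# Clear the jars and take the weighing dish off its twist-lock scale

## Task

The nutmeg is weighed: first put the two spice jars that stand beside the scale, in the way of the dish, back upright into the two empty cells of the spice crate, one to a cell. Then take the weighing dish by its arched handle, turn it a quarter turn counterclockwise (seen from above) to its stop to free the twist lock, lift it straight up and finish holding it still about 10 cm above the scale - do not put it down. Keep the dish level all the while, with the nutmeg resting in the middle and untouched, and leave the other jars and the rest of the worktop alone.

Things in the scene. Friction and masses are not known exactly. Their poses are not given: they have to be found in the camera images.
- scale: round white kitchen scale, 136 mm diameter, 30 mm high, fixed, small display panel at its front (-x side, to 90 mm from the axis). Origin under its middle on the worktop, z up; x points from the display to the back, y to the left. On top: a twist-lock dock with two curved grey claws (49 mm outer radius, 11 mm high) over the dish's two lugs
- dock (a point): centre of the dock's seat, 34 mm above the worktop, where the dish's foot rests; axes as the scale's. Locked, the dish has 2.5 mm of vertical play and cannot be lifted; it turns with little friction about this point's vertical axis, counterclockwise only. From about 62 degrees on the lugs are clear of the claws; a stop ends the turn at about 93 degrees
- dish: boat-shaped steel weighing dish, 217 mm long (its y), 125 mm wide (its x), loose, 0.24 kg. Origin at the centre of the underside of its foot (60 mm diameter, 16 mm high), on the dock's seat; z up. Starts locked, its axes along the scale's within 0.1 rad. Inner floor 18.5 mm above the origin, gently dished (slope 5 degrees to 15 mm out, 10 to 28 mm); rim 42.5 mm above
- dish_handle (a point): middle of the wooden grip bar on top of the dish's arched steel handle, right above the dish's middle, 97 mm above the dish's origin. The bar is 68 mm long along the dish's x, 14 mm wide (y) and 14 mm high; the steel arch joins its ends. Grip it across its 14 mm width, from above
- dish_middle (a point): point 15 mm above the middle of the dish's inner floor (33.5 mm above the dish's origin): the nutmeg's centre is here when it rests in the middle. Axes as the dish's
- nutmeg_center (a point): centre of the nutmeg, a loose brown ball of 30 mm diameter, 12 g, free to roll in the dish; starts in the middle of it, under the handle (its top is 48 mm above the dish's origin)
- crate: low wooden spice crate, 68 x 254 mm and 50 mm high, fixed, with four square cells of 56 mm inside in a row along its y, walls and floor 6 mm thick. Origin under its centre, z up
- cell_0 (a point): centre of the floor of cell 0 of the crate (cells in a row along the crate's y, 62 mm apart, cell 0 at the -y end; y points along the row, z up). Empty at the start
- cell_1 (a point): centre of the floor of cell 1 of the crate (cells in a row along the crate's y, 62 mm apart, cell 0 at the -y end; y points along the row, z up). Holds a jar at the start
- cell_2 (a point): centre of the floor of cell 2 of the crate (cells in a row along the crate's y, 62 mm apart, cell 0 at the -y end; y points along the row, z up). Empty at the start
- cell_3 (a point): centre of the floor of cell 3 of the crate (cells in a row along the crate's y, 62 mm apart, cell 0 at the -y end; y points along the row, z up). Holds a jar at the start
- jar_out_1: spice jar with lid, 42 mm diameter, 106 mm high, about 0.11 kg; origin at the centre of its underside, z up. To be put away; stands diagonally beside the scale (front left or back right), close to the dish's edge, in the sweep of its ends. Take it by the lid, fingers closing at right angles to the line from the scale's axis to the jar
- jar_out_2: spice jar with lid, 44 mm diameter, 99 mm high, about 0.11 kg; origin at the centre of its underside, z up. The other one to put away; stands diagonally across the scale, likewise
- jar_in_1: spice jar with lid, 45 mm diameter, 105 mm high, about 0.11 kg; origin at the centre of its underside, z up. Already in the crate, in cell 1 or 3; leave it
- jar_in_2: spice jar with lid, 41 mm diameter, 105 mm high, about 0.11 kg; origin at the centre of its underside, z up. Already in the crate, in the other of cells 1 and 3; leave it
- timer: round cream kitchen timer, 64 mm diameter, 54 mm high, loose bystander; origin under its centre
- garlic: garlic bulb, 55 mm, loose bystander; origin under its centre
- mug: small green cup, 64 x 89 mm with handle, 48 mm high, loose bystander; origin under its centre
There are look-alikes about, which are no part of the job. Leave any yellow look-alike of the jar_out_2 alone.

How it is judged:
By the outcome, as a careful person would: the job done as asked, in the order asked, and still so for the second after the job is handed in, while the arm keeps its last pose, push and grip.
It also fails if it takes over 72 s, if anything falls off the work surface, if the arm or the gripper's body presses on something with over 40 N, if the wrist force passes 120 N, or if a joint passes its speed limit or range.

## Robot

A 6-joint arm with a two-finger parallel gripper is mounted at the origin on a cart in front of the work surface, level with it; the furniture and walls round the work are solid. World frame = base frame: x ahead of the robot, y to its left, z up, the work surface at z = 0. Lengths are in mm, angles in degrees, forces in N, time in s.
With the tool pointing down it reaches from about 350 to 875 mm from the base axis. Payload 4.2 kg.
Tool frame: the origin (TCP) lies midway between the tips of the shut fingers; the grasp point (between the pads) lies 19 mm behind it (ctrl.hold_point_z is the z of the grasp point in the tool frame, in mm); z points along the fingers, y is the line along which they close (so a half turn about z gives the same grasp; the last joint's range is limited). The gripper opens to 87 mm and grips with 3 to 60 N. Pads are 19 mm wide; open, the fingers measure 117 mm over their backs; the gripper's body (75 mm by 190 mm) begins 51 mm behind the grasp point.
Start: joints at [82.025, 22.042, 0.453, 0, -68.411, -14.817], TCP at [242.086, 576.189, 222.55] pointing down, gripper open.
Joint ranges: [-179.83, 179.83], [-69.29, 118.12], [-61.27, 80.66], [-181.25, 117.63], [-171.15, -9.14], [-177.46, 177.46]. Speed limits (degrees/s): [159.86, 159.86, 180, 180, 180, 180].

## Interface

Orientations are given as [roll, pitch, yaw] about the fixed x, y, z axes, in that order (R = Rz(yaw) Ry(pitch) Rx(roll)).
In Python, from bench import ctrl gives the robot as it stands. The module is installed in compiled form; this text tells all that it offers.
- The arm moves only by the tool move_arm, never from a script. Its argument "series" is a list of rows, each a list of 4 numbers: the shift along the tool's x, y, z scaled (see below), then the turn about the tool's z scaled (see below). In form: [[tx, ty, tz, turn], ...]. A call has 1 to 8 rows; each row shifts and turns the commanded pose from where the row before left it, along the tool's axes as they then stand; what a row does not reach is not made up. The controller multiplies each number of a shift by 0.03 m and each number of a turn by 90 degrees. A row lasts 1/12 s, in which the tool goes at most 41.7 mm and 7.16 degrees, less where a joint would pass 70% of its speed; a pose out of reach is approached as far as the arm can. A call with a number of a shift or a turn outside -1 to 1 is refused whole. A call with a gripper value outside its range is refused whole. "jaw" is the finger opening in mm, from 0 to 87, set as the call begins (left out, the last holds). The fingers move at their own pace and stop on an object; "squeeze" is the grip in N (left out, the last holds). Time passes only in rows, so rows that do not move let the fingers close. It gives the time, the measured TCP pose, the force, the opening and the grip force at its end, in the units of the state.
- ctrl.state(): the state, without advancing time (a new reading comes with each control period).
- ctrl.read_camera(name): name is "scene" or "top"; returns the picture (420x560x3 uint8, red, green, blue); there is no depth.
- ctrl.camera_params(name): a dict with "camera_matrix" (3x3 intrinsics, pixels), "distortion" ([k1, k2, p1, p2, k3] as OpenCV has them; the pictures are not rectified), "R" (3x3) and "t" (3): a world point X has camera coordinates R X + t. Camera axes: x right, y down, z forward; pixel columns grow to the right and rows downward; lengths in mm; the calibration is good to about 2 mm. A picture is of the moment at which its call begins. camera_params takes no time and is no camera call.
- ctrl.close_job(): hands the job in; it is judged then, once.
Trained networks look in the newest picture that a camera, given by its name, has taken for a name from the list of things; names that differ only in an ending like _2 or _b are one class to them, and where a whole thing is asked for, a point or a joint stands for the part that bears it (a point fixed in the world has none). Each returns a list of dicts, best first, with "confidence" (0 to 1); they miss things now and then, are a little off and sometimes report something else, mostly with a low value. They report only what shows in the picture. A call takes as long as a camera call. They do not tell look-alikes from the thing itself.
- ctrl.search_frame(camera, thing): "rect" ([left, top, right, bottom] in pixels, round what is visible of it).
The state is a dict: "time_s": time; "joint_positions": joint angles; "joint_vel": joint speeds; "joint_torque": joint torques, N m; "tool_pos": TCP position; "ee_rot": TCP orientation; "force": force on the tool from outside, world axes, zero at the start; "ft_torque": the same for the moment, N m; "finger_gap": opening from 0.0 (shut) to 1.0 (fully open); "grasp_force": force on a finger pad.
Only numpy, scipy, OpenCV 4.12 (cv2) and the standard library are available. Lean on these libraries where they do the work, as an engineer would, in place of code of your own. Each camera call takes 0.05 s, during which the arm holds its last target. There are 200 camera calls.

## Working session

There is one attempt and no reset: what is moved stays moved. The work goes in short steps, Python scripts to look and compute and a tool call to move; the robot and the scene stay as the last step left them, time stands still between calls to the robot, and variables do not carry over. Pictures are saved under pics/ and viewed, at most 11 in all, crops included, and the job is handed in when it is done.

Besides the shell and the picture viewer there is one more tool, called after "Emit:" as name(argument=value, ...), one argument or row to a line, values as JSON. move_arm: Moves the arm, as the interface text tells. Shifts and turns lie within -1 to 1; 1 stands for 0.03 m of shift or 90 degrees of turn. Its arguments: {"type":"object","properties":{"series":{"type":"array"},"jaw":{"type":"number"},"squeeze":{"type":"number"}},"required":["series"]}

```bash
mkdir -p pics; python3 - <<'E'
from bench import ctrl
import cv2,numpy as np
print(ctrl.state(), ctrl.hold_point_z)
for c in ["scene","top"]:
    im=ctrl.read_camera(c); cv2.imwrite(f"pics/{c}0.png",im[:,:,::-1])
    p=ctrl.camera_params(c); print(c,{k:np.round(v,3).tolist() for k,v in p.items()})
    for t in ["scale","dish","dish_handle","crate","jar_out_1","jar_in_1","nutmeg_center","timer","garlic","mug"]:
        print(t,[(round(d["confidence"],2),np.round(d["rect"]).tolist()) for d in ctrl.search_frame(c,t)])
E
```

```text
{'time_s': 0.0, 'joint_positions': array([ 8.20264107e+01,  2.20904905e+01,  3.80458684e-01, -3.01081063e-02,
       -6.84110120e+01, -1.48186424e+01]), 'joint_vel': array([ 0.06766592,  0.03684424, -0.06640166,  0.07328944, -0.02687313,
       -0.11777175]), 'joint_torque': array([-3.65058349e-04, -3.90661132e+01,  1.87408608e+01,  4.21996459e+00,
        1.10484048e-02, -1.85671815e-04]), 'tool_pos': array([241.84228264, 575.66243134, 221.46419589]), 'ee_rot': array([ 1.79875825e+02, -3.91677675e-03, -2.28033351e+01]), 'force': array([-0.47072905, -0.00076152,  0.50169945]), 'ft_torque': array([-0.03840755, -0.01101537,  0.00617884]), 'grasp_force': 0.0, 'finger_gap': 0.9976277657381667} -18.700000000000003
scene {'camera_matrix': [[417.891, 0.0, 281.472], [0.0, 417.891, 209.597], [0.0, 0.0, 1.0]], 'distortion': [-0.125, 0.0, 0.0, 0.0, 0.0], 'R': [[0.554, -0.832, 0.009], [-0.517, -0.353, -0.78], [0.652, 0.428, -0.626]], 't': [-241.677, 409.623, 630.395]}
scale [(0.82, [310.0, 257.0, 371.0, 299.0])]
dish [(0.57, [307.0, 222.0, 397.0, 285.0])]
dish_handle [(0.74, [307.0, 220.0, 391.0
[... 920 characters left out ...]
3.0, 191.0])]
dish [(0.67, [319.0, 181.0, 400.0, 238.0])]
dish_handle [(0.94, [316.0, 181.0, 403.0, 237.0])]
crate [(0.58, [147.0, 206.0, 253.0, 244.0])]
jar_out_1 [(0.87, [313.0, 224.0, 335.0, 248.0]), (0.8, [304.0, 144.0, 319.0, 166.0]), (0.76, [383.0, 178.0, 412.0, 193.0]), (0.36, [149.0, 206.0, 255.0, 247.0])]
jar_in_1 [(0.9, [203.0, 214.0, 224.0, 238.0]), (0.85, [156.0, 208.0, 179.0, 228.0])]
nutmeg_center [(0.65, [356.0, 200.0, 362.0, 214.0])]
timer [(0.91, [242.0, 160.0, 268.0, 185.0])]
garlic [(0.63, [202.0, 169.0, 217.0, 190.0]), (0.6, [316.0, 185.0, 404.0, 233.0]), (0.57, [204.0, 215.0, 223.0, 239.0])]
mug [(0.63, [319.0, 182.0, 403.0, 235.0]), (0.59, [391.0, 248.0, 420.0, 269.0])]
```

```bash
python3 - <<'E'
import cv2
a=cv2.imread("pics/top0.png")[130:280,140:430]; cv2.imwrite("pics/t0c.png",cv2.resize(a,None,fx=2.75,fy=2.75,interpolation=cv2.INTER_CUBIC))
a=cv2.imread("pics/scene0.png")[155:355,160:425]; cv2.imwrite("pics/s0c.png",cv2.resize(a,None,fx=3,fy=3,interpolation=cv2.INTER_CUBIC))
E
```

```text
(no output)
```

View pics/t0c.png

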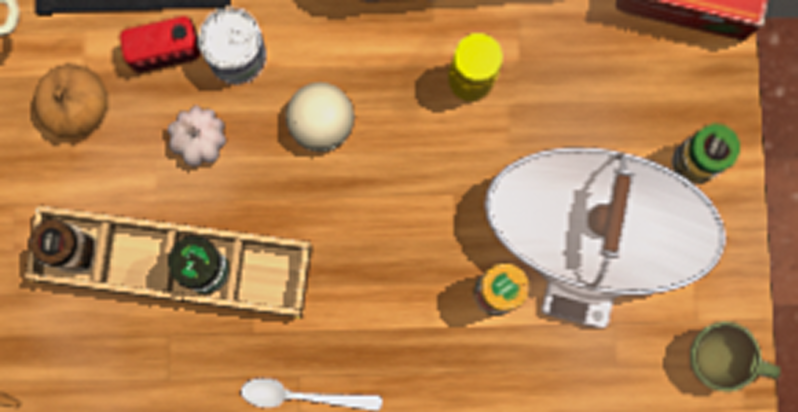

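View pics/s0c.png

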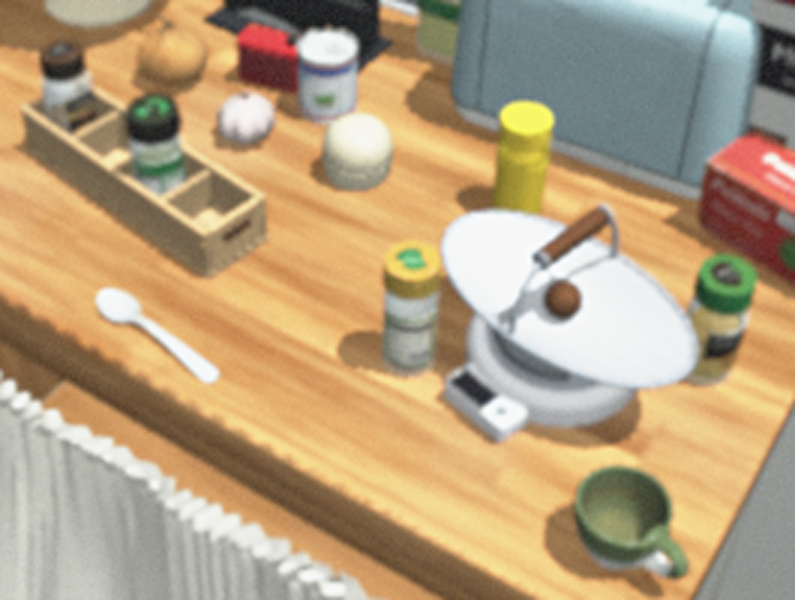

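The top view shows the crate at the left, with its second-from-left cell and its rightmost cell empty. The orange-lid jar (~322,235) and green-lid jar (~400,184) flank the dish (~360,211). The yellow look-alike at ~313,155 is to be left alone. The scene view agrees.

```bash
cat > h.py <<'E'
import cv2,numpy as np
from bench import ctrl
from scipy.optimize import least_squares
P={c:ctrl.camera_params(c) for c in("scene","top")}
def proj(c,X):
    p=P[c]; return cv2.projectPoints(np.asarray(X,float).reshape(-1,1,3),cv2.Rodrigues(np.array(p["R"]))[0],np.array(p["t"],float),np.array(p["camera_matrix"]),np.array(p["distortion"]))[0][:,0]
def tri(u):  # {cam:(u,v)} -> X
    return least_squares(lambda X:np.concatenate([proj(c,X)[0]-u[c] for c in u]),[500,200,80])
def mask(im,hsvlo,hsvhi,roi):
    m=cv2.inRange(cv2.cvtColor(im,cv2.COLOR_BGR2HSV),np.array(hsvlo),np.array(hsvhi)); z=np.zeros_like(m)
    x0,y0,x1,y1=roi; z[y0:y1,x0:x1]=m[y0:y1,x0:x1]
    n,l,s,_=cv2.connectedComponentsWithStats(z); k=1+np.argmax(s[1:,4]); return (l==k).astype(np.uint8)
def hull(c,ms):  # filled hull moments/bbox
    pts=np.argwhere(ms)[:,::-1]; h=cv2.convexHull(pts.astype(np.float32))[:,0]; return h
def bb(p): return np.r_[p.min(0),p.max(0)]
t=np.linspace(0,2*np.pi,60)
def cyl(x,y,r,z0,z1): return np.array([[x+r*np.cos(a),y+r*np.sin(a),z] for z in(z0,z1) for a in t])
E
cat > m.py <<'E'
from h import *
im={c:cv2.imread(f"pics/{c}0.png") for c in P}
L={"orange":((12,110,120),(28,255,255),{"top":(308,220,336,252),"scene":(284,230,309,258)}),
"green":((45,90,40),(85,255,255),{"top":(384,170,412,196),"scene":(390,236,414,260)})}
ov={c:im[c].copy() for c in P}
for n,(lo,hi,roi) in L.items():
    B={}
    for c in P:
        m=mask(im[c],lo,hi,roi[c]); h=hull(c,m); B[c]=bb(h)+[-.5,-.5,.5,.5]; ov[c][m>0]=(255,0,255); print(n,c,B[c],m.sum())
    f=lambda q:np.concatenate([bb(proj(c,cyl(q[0],q[1],q[2],q[3]-q[4],q[3])))-B[c] for c in P])
    s=least_squares(f,[500,0,21,100,18],loss="soft_l1"); print(n,s.x.round(1),s.fun.round(1))
B={}
for c,roi in {"top":(350,188,376,226),"scene":(336,222,366,246)}.items():
    m=mask(im[c],(0,70,40),(16,255,190),roi); ov[c][m>0]=(255,0,255); pts=np.argwhere(m)[:,::-1].astype(float); print("bar",c,bb(pts),m.sum(),pts.mean(0)); B[c]=cv2.minAreaRect(pts.astype(np.float32)); print(B[c])
# crate
pk={"top":np.array([(38,207),(310,240),(299,314),(25,282)])/2.75+[140,130],"scene":np.array([(0,0),(264,200),(207,240),(26,107)])/3+[160,155]}
def cr(q,dx=34,dy=127):
    c,s=np.cos(q[2]),np.sin(q[2]); return np.array([[q[0]+c*a-s*b,q[1]+s*a+c*b,q[3]] for a,b in((dx,dy),(dx,-dy),(-dx,-dy),(-dx,dy))])
f=lambda q:np.concatenate([(proj("top",cr(q))-pk["top"]).ravel(),(proj("scene",cr(q))-pk["scene"])[1:].ravel()])
s=least_squares(f,[500,400,0,50],x_scale=[1,1,.01,1]);print("crate",s.x,s.fun.round(1))
for c in P: cv2.polylines(ov[c],[np.round(proj(c,cr(s.x))*16).astype(np.int32)],True,(255,0,0),1,cv2.LINE_AA,4)
a=cv2.resize(ov["top"][130:280,140:430],None,fx=2.05,fy=2.05,interpolation=cv2.INTER_NEAREST); b=cv2.resize(ov["scene"][160:300,160:425],None,fx=2.1,fy=2.1,interpolation=cv2.INTER_NEAREST)
o=np.zeros((600,600,3),np.uint8); o[:a.shape[0],:a.shape[1]]=a; o[306:306+b.shape[0],:b.shape[1]]=b; cv2.imwrite("pics/ov1.png",o)
E
python3 m.py
```

```text
orange scene [283.5 229.5 308.5 257.5] 506
orange top [307.5 219.5 335.5 251.5] 602
orange [497.9   7.4  32.3 110.2  21.9] [-3.5 -0.1  1.8  0.   0.2  1.6 -0.2 -3. ]
green scene [392.5 239.5 411.5 258.5] 235
green top [390.5 175.5 408.5 192.5] 157
green [ 618.3 -190.6   19.4  102.2   19.8] [-0.5 -0.   0.2  0.   0.5 -0.  -0.2 -0.1]
bar top [354. 194. 368. 220.] 204 [361.99019608 207.72058824]
((360.46795654296875, 206.33773803710938), (12.101613998413086, 27.02898406982422), 10.619654655456543)
bar scene [342. 224. 363. 240.] 143 [352.82517483 231.72027972]
((351.4861755371094, 231.9740753173828), (8.058823585510254, 22.41176414489746), 61.927513122558594)
crate [ 5.35052358e+02  3.03531001e+02 -1.54129350e-01  4.59425864e+01] [-0.1 -0.7  0.2  0.2  0.5  0.2  0.5 -1.4  0.9 -0.4 -0.6 -0.2 -2.4  1.1]
```

View pics/ov1.png

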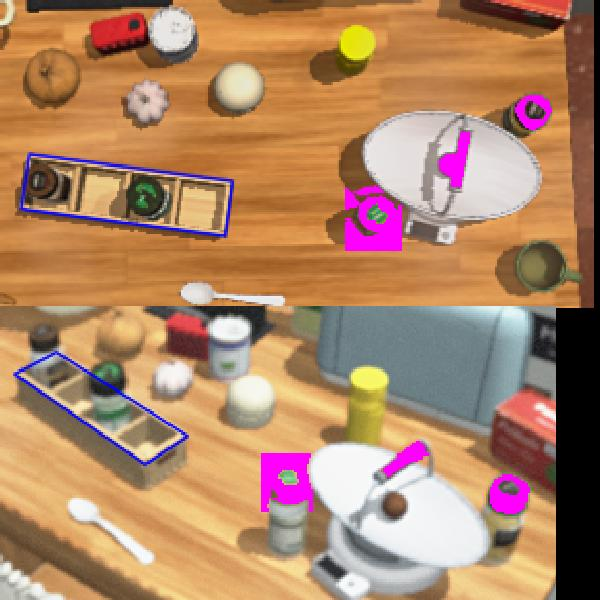

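```bash
sed -i 's/(12,110,120)/(14,185,150)/; s/"top":(350,188,376,226)/"top":(361,188,376,226)/' m.py
cat >> m.py <<'E'
print("---")
g=lambda q:f(np.r_[q,50]); s=least_squares(g,[500,400,0],x_scale=[1,1,.01]); q=np.r_[s.x,6]; print("crate z50",s.x, np.degrees(s.x[2]),s.fun.round(1))
for k in range(4):
    b=(k-1.5)*62; print("cell",k,s.x[0]-np.sin(s.x[2])*b,s.x[1]+np.cos(s.x[2])*b)
def bar(q):
    c,sn=np.cos(q[3]),np.sin(q[3]); return np.array([[q[0]+c*a-sn*b,q[1]+sn*a+c*b,q[2]+z] for a in(-34,34) for b in(-7,7) for z in(-7,7)])
def feats(p):
    r=cv2.convexHull(p.astype(np.float32)); M=cv2.moments(r); n=M["m00"]; return np.r_[M["m10"]/n,M["m01"]/n,.5*np.degrees(np.arctan2(2*M["mu11"],M["mu20"]-M["mu02"]))/5]
F={}
for c,roi in {"top":(361,188,376,226),"scene":(336,222,366,246)}.items():
    m=mask(im[c],(0,70,40),(16,255,190),roi); F[c]=feats(np.argwhere(m)[:,::-1])
    print(c,F[c])
r=least_squares(lambda q:np.concatenate([feats(proj(c,bar(q)))-F[c] for c in P]),[560,-90,131,-.15],x_scale=[1,1,1,.01],diff_step=1e-4); print("bar",r.x,np.degrees(r.x[3]),r.fun.round(2))
# dish rim centre from the bar-free outline in top (z=76)
E
python3 m.py
```

```text
Traceback (most recent call last):
  File "m.py", line 9, in <module>
    m=mask(im[c],lo,hi,roi[c]); h=hull(c,m); B[c]=bb(h)+[-.5,-.5,.5,.5]; ov[c][m>0]=(255,0,255); print(n,c,B[c],m.sum())
  File "h.py", line 12, in mask
    n,l,s,_=cv2.connectedComponentsWithStats(z); k=1+np.argmax(s[1:,4]); return (l==k).astype(np.uint8)
                                                     ~~~~~~~~~^^^^^^^^^
ValueError: attempt to get argmax of an empty sequence
```

```bash
python3 - <<'E'
import cv2
for c,(x,y) in {"top":(320,228),"scene":(296,249)}.items():
    h=cv2.cvtColor(cv2.imread(f"pics/{c}0.png"),cv2.COLOR_BGR2HSV)
    print(c,[h[y,i].tolist() for i in range(x-16,x+19,3)],[h[i,x].tolist() for i in range(y-14,y+20,3)])
E
```

```text
top [[14, 186, 174], [14, 186, 173], [14, 184, 177], [14, 182, 182], [16, 176, 110], [19, 201, 239], [19, 203, 240], [20, 197, 237], [19, 195, 237], [12, 143, 109], [11, 113, 106], [170, 4, 195]] [[6, 16, 158], [14, 172, 111], [15, 163, 119], [15, 154, 126], [18, 180, 174], [18, 191, 236], [66, 146, 129], [69, 178, 129], [20, 205, 236], [19, 199, 228], [16, 115, 93], [17, 147, 235]]
scene [[17, 129, 231], [17, 127, 232], [16, 131, 229], [23, 138, 109], [22, 140, 124], [22, 137, 141], [22, 145, 164], [22, 144, 158], [23, 149, 149], [17, 134, 131], [11, 35, 144], [101, 8, 244]] [[22, 136, 240], [48, 95, 185], [66, 85, 216], [38, 113, 191], [22, 137, 244], [22, 146, 136], [23, 133, 138], [71, 11, 193], [83, 11, 192], [43, 30, 162], [39, 14, 129], [27, 14, 181]]
```

```bash
sed -i 's/(14,185,150),(28/(17,140,150),(28/; s/m=mask(im\[c\],lo,hi,roi\[c\])/m=mask(im[c],(20,100,80) if (n,c)==("orange","scene") else lo,hi,roi[c])/' m.py; python3 m.py
```

```text
orange scene [286.5 234.5 306.5 253.5] 252
orange top [314.5 225.5 331.5 242.5] 168
orange [499.6   4.1  20.3 106.6  17.5] [ 0.7  0.  -0.1 -0.  -0.5 -0.   0.1  0.3]
green scene [392.5 239.5 411.5 258.5] 235
green top [390.5 175.5 408.5 192.5] 157
green [ 618.3 -190.6   19.4  102.2   19.8] [-0.5 -0.   0.2  0.   0.5 -0.  -0.2 -0.1]
bar top [361. 194. 368. 220.] 138 [364.04347826 206.45652174]
((363.5943603515625, 206.83018493652344), (5.774374008178711, 26.844696044921875), 10.619654655456543)
bar scene [342. 224. 363. 240.] 143 [352.82517483 231.72027972]
((351.4861755371094, 231.9740753173828), (8.058823585510254, 22.41176414489746), 61.927513122558594)
crate [ 5.35052358e+02  3.03531001e+02 -1.54129350e-01  4.59425864e+01] [-0.1 -0.7  0.2  0.2  0.5  0.2  0.5 -1.4  0.9 -0.4 -0.6 -0.2 -2.4  1.1]
---
crate z50 [ 5.33977495e+02  3.02301672e+02 -1.55727005e-01] -8.922500125372213 [ 0.  -0.6  0.6  0.6  0.9  0.7  0.6 -1.2  0.9 -1.1 -0.7 -1.  -2.5  0.2]
cell 0 519.5533490717994 210.42706139946367
cell 1 529.1694466139521 271.67680154633945
cell 2 538.7855441561047 332.9265416932152
cell 3 548.4016416982574 394.17628184009095
top [364.10349462 206.22715054 -16.33786007]
scene [352.79266896 231.90148912  -6.69317207]
bar [ 5.61322272e+02 -9.35640107e+01  1.35901355e+02 -2.32448607e-01] -13.318324151788719 [-0.65  0.08 -0.45  0.62 -0.4   0.51]
```

Emit:
move_arm(
  series=[
    [0, 0, 0, 0.0775],
    [0, 0, 0, 0.0775],
    [0, 0, 0, 0.0775],
    [0, 0, 0, 0.0775],
    [0, 0, 0, 0.0775],
    [0.7, 0.1, 0, 0],
    [1, 0.14, 0, 0],
    [1, 0.14, 0, 0],
  ],
  jaw=66,
  squeeze=20,
)

```text
time_s: 1.77
tool_pos: [275.8, 501.1, 222.1]
ee_rot: [180.0, -0.0, -57.6]
force: [0.6, 0.0, -0.4]
finger_gap: 0.758
grasp_force: 0.0
```

Emit:
move_arm(
  series=[
    [1, 0.14, 0, 0],
    [1, 0.14, 0, 0],
    [1, 0.14, 0, 0],
    [1, 0.14, 0, 0],
    [1, 0.14, 0, 0],
    [1, 0.14, 0, 0],
    [1, 0.14, 0, 0],
    [1, 0.14, 0, 0],
  ],
)

```text
time_s: 2.43
tool_pos: [376.1, 279.5, 222.9]
ee_rot: [-180.0, 0.0, -57.6]
force: [0.6, 0.1, 0.5]
finger_gap: 0.759
grasp_force: 0.0
```

Emit:
move_arm(
  series=[
    [1, 0.14, 0, 0],
    [1, 0.14, 0, 0],
    [1, 0.14, 0, 0],
    [1, 0.14, 0, 0],
    [1, 0.14, 0, 0],
    [1, 0.14, 0, 0],
    [0.7, 0.1, 0, 0],
    [0, 0, 0, 0],
  ],
)

```text
time_s: 3.1
tool_pos: [460.3, 93.3, 222.6]
ee_rot: [180.0, -0.0, -57.9]
force: [0.6, 0.8, 0.1]
finger_gap: 0.757
grasp_force: 0.0
```

Emit:
move_arm(
  series=[
    [0.8, 0.12, 0, 0],
    [0.8, 0.12, 0, 0],
    [0.8, 0.12, 0, 0],
    [0.8, 0.12, 0, 0],
    [0, 0, 0.8, 0],
    [0, 0, 0.8, 0],
    [0, 0, 0.8, 0],
    [0, 0, 0, 0],
  ],
)

```text
time_s: 3.77
tool_pos: [495.2, 6.7, 146.3]
ee_rot: [179.5, 0.2, -57.7]
force: [-0.7, -0.7, 0.1]
finger_gap: 0.757
grasp_force: 0.0
```

```bash
python3 - <<'E'
from h import *
a=ctrl.read_camera("top")[:,:,::-1][170:290,270:430];b=ctrl.read_camera("scene")[:,:,::-1][180:300,250:410]
cv2.imwrite("pics/p1.png",np.vstack([cv2.resize(x,(400*2*3//4,300),interpolation=cv2.INTER_CUBIC) for x in(a,b)]))
E
```

```text
(no output)
```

View pics/p1.png

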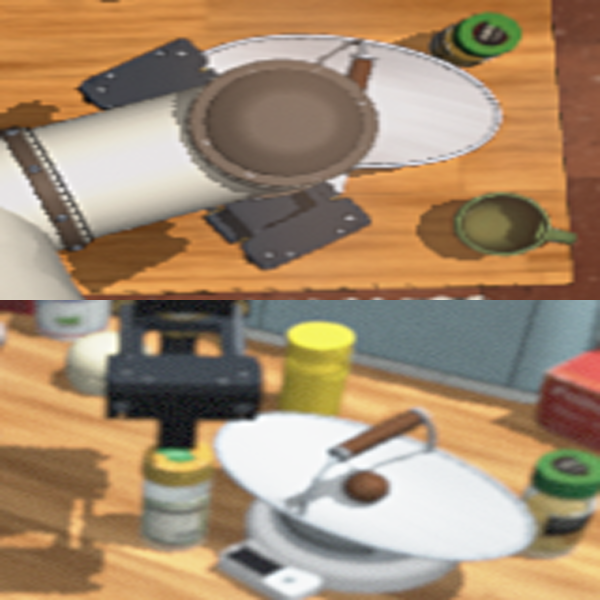

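The gripper sits right above the orange jar in the scene view (lid ~180,460 in the montage).

Emit:
move_arm(
  series=[
    [0.15, -0.08, 0.4, 0],
    [0, 0, 0.6, 0],
    [0, 0, 0.6, 0],
    [0, 0, 0.4, 0],
    [0, 0, 0.07, 0],
    [0, 0, 0, 0],
    [0, 0, 0, 0],
  ],
)

```text
time_s: 4.45
tool_pos: [504.4, 5.2, 90.2]
ee_rot: [-179.8, -0.1, -57.6]
force: [0.2, 0.1, -0.7]
finger_gap: 0.757
grasp_force: 0.0
```

Emit:
move_arm(
  series=[
    [0, 0, 0, 0],
    [0, 0, 0, 0],
    [0, 0, 0, 0],
    [0, 0, 0, 0],
    [0, 0, 0, 0],
    [0, 0, 0, 0],
  ],
  jaw=25,
)

```text
time_s: 4.95
tool_pos: [503.0, 4.5, 88.7]
ee_rot: [180.0, -0.0, -57.7]
force: [-0.5, -1.1, 1.8]
finger_gap: 0.466
grasp_force: 20.0
```

Emit:
move_arm(
  series=[
    [0, 0, -0.3, 0],
    [0, 0, -0.5, 0],
    [0, 0, -0.8, 0],
    [0, 0, -0.8, 0],
    [0, 0, -0.6, 0],
    [0, 0, 0, 0.0763],
    [0, 0, 0, 0.0763],
    [0, 0, 0, 0.0763],
  ],
)

```text
time_s: 5.62
tool_pos: [503.0, 4.7, 179.3]
ee_rot: [-179.9, 0.0, -78.6]
force: [0.1, 0.0, -1.1]
finger_gap: 0.469
grasp_force: 20.0
```

Emit:
move_arm(
  series=[
    [0, 0, 0, 0.0763],
    [0, 0, 0, 0.0763],
    [0, 0, 0, 0.0763],
    [-0.4, 0, 0, 0],
    [-0.8, 0.06, 0, 0],
    [-0.8, 0.06, 0, 0],
    [-0.8, 0.06, 0, 0],
    [-0.8, 0.06, 0, 0],
  ],
)

```text
time_s: 6.28
tool_pos: [512.5, 114.1, 178.8]
ee_rot: [-180.0, 0.0, -98.7]
force: [0.4, -1.0, -1.1]
finger_gap: 0.467
grasp_force: 20.0
```

Emit:
move_arm(
  series=[
    [-0.8, 0.06, 0, 0],
    [-0.8, 0.06, 0, 0],
    [-0.8, 0.06, 0, 0],
    [-0.6, 0.06, 0, 0],
    [-0.2, 0.03, 0, 0],
    [0, 0, 0, 0],
    [0, 0, 0, 0],
    [0, 0, 0, 0],
  ],
)

```text
time_s: 6.95
tool_pos: [519.1, 207.8, 178.4]
ee_rot: [180.0, -0.0, -98.9]
force: [0.3, 0.5, -0.8]
finger_gap: 0.464
grasp_force: 20.0
```

```bash
python3 - <<'E'
from h import *
s=[]
for i in range(3):
    a=ctrl.read_camera("scene"); x=ctrl.state(); s.append(np.r_[x["tool_pos"],x["ee_rot"][2]])
print(np.mean(s,0),np.std(s,0),x["grasp_force"])
b=a[:,:,::-1][150:290,160:320]; t=ctrl.read_camera("top")[:,:,::-1][150:290,140:300]
cv2.imwrite("pics/p2.png",np.hstack([cv2.resize(x,(400,350),interpolation=cv2.INTER_CUBIC) for x in(b,t)]))
E
```

```text
[519.24329939 207.63204455 178.56378461 -98.90959594] [0.05714276 0.00985037 0.03755731 0.0112811 ] 19.96692180633545
```

View pics/p2.png

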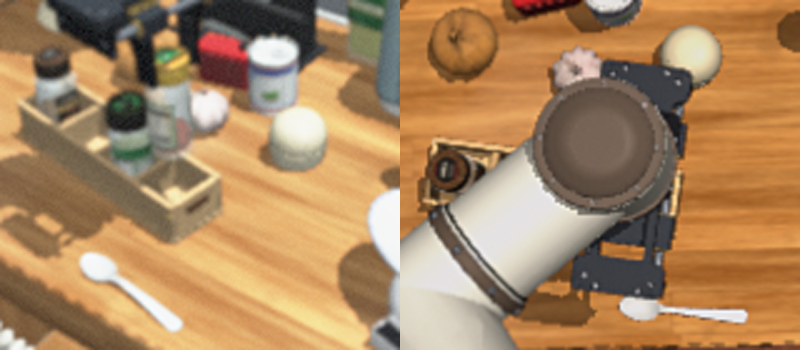

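The scene view shows the orange jar hanging upright above the row. Its lid (~229,175) can be checked against the prediction.

```bash
python3 - <<'E'
from h import *
a=ctrl.read_camera("scene")[:,:,::-1]; np.ascontiguousarray(a)
m=mask(np.ascontiguousarray(a),(20,100,80),(28,255,255),(215,160,250,192)); o=bb(hull(0,m))+[-.5,-.5,.5,.5]; print(o,m.sum())
p=ctrl.state()["tool_pos"]; dz=p[2]-88.7
pr=lambda d:bb(proj("scene",cyl(p[0]+d[0],p[1]+d[1],20.5,88.5+dz,106+dz)))
print(pr([0,0]),pr([4,0]),pr([0,4]))
# crate calibration check: cell 0 rim corners
q=proj("scene",[[519.5,210.4,6],[519.5,210.4,50]]);print(q)
E
```

```text
[221.5 168.5 236.5 183.5] 134
[216.68166104 166.81584367 235.4044966  183.41347825] [217.843271   166.02880363 236.50124039 182.5617613 ] [215.33042602 166.28284559 234.03281903 182.83481723]
[[230.63541323 234.1861649 ]
 [229.41701597 220.92642809]]
```

Emit:
move_arm(
  series=[
    [-0.15, 0, 0, 0],
    [0, 0, 0.5, 0],
    [0, 0, 0.6, 0],
    [0, 0, 0.6, 0],
    [0, 0, 0.6, 0],
    [0, 0, 0.3, 0],
    [0, 0, 0.1, 0],
    [0, 0, 0, 0],
  ],
)

```text
time_s: 7.87
tool_pos: [520.0, 212.9, 97.0]
ee_rot: [180.0, -0.1, -98.9]
force: [1.0, 0.7, -1.0]
finger_gap: 0.47
grasp_force: 20.0
```

Emit:
move_arm(
  series=[
    [0, 0, 0.05, 0],
    [0, 0, 0.03, 0],
    [0, 0, 0, 0],
    [0, 0, 0, 0],
  ],
)

```text
time_s: 8.2
tool_pos: [520.4, 213.2, 95.8]
ee_rot: [-179.9, 0.1, -98.9]
force: [0.3, -0.2, -0.4]
finger_gap: 0.472
grasp_force: 20.0
```

Emit:
move_arm(
  series=[
    [0, 0, 0.03, 0],
    [0, 0, 0, 0],
    [0, 0, 0, 0],
  ],
)

```text
time_s: 8.45
tool_pos: [520.4, 213.2, 94.7]
ee_rot: [-179.9, 0.0, -98.9]
force: [0.1, 0.3, 1.4]
finger_gap: 0.468
grasp_force: 20.0
```

Emit:
move_arm(
  series=[
    [0, 0, 0, 0],
    [0, 0, 0, 0],
    [0, 0, 0, 0],
    [0, 0, -0.3, 0],
    [0, 0, -0.6, 0],
    [0, 0, -0.9, 0],
    [0, 0, -1, 0],
    [0, 0, -1, 0],
  ],
  jaw=64,
)

```text
time_s: 9.12
tool_pos: [519.9, 212.7, 209.9]
ee_rot: [180.0, -0.0, -98.9]
force: [1.2, 0.4, 0.4]
finger_gap: 0.733
grasp_force: 0.0
```

Emit:
move_arm(
  series=[
    [0.4, -0.16, -0.5, 0],
    [0.9, -0.38, 0, 0],
    [0.9, -0.38, 0, 0],
    [0.9, -0.38, 0, 0],
    [0.9, -0.38, 0, 0],
    [0.9, -0.38, 0, 0],
    [0.9, -0.38, 0, 0],
    [0.9, -0.38, 0, 0],
  ],
)

```text
time_s: 9.78
tool_pos: [572.8, -0.1, 224.0]
ee_rot: [-180.0, 0.0, -98.9]
force: [0.4, 0.5, 0.4]
finger_gap: 0.736
grasp_force: 0.0
```

Emit:
move_arm(
  series=[
    [0.9, -0.38, 0, 0],
    [0.9, -0.38, 0, 0],
    [0.9, -0.38, 0, 0],
    [0.9, -0.38, 0, 0],
    [0.9, -0.38, 0, 0],
    [0.9, -0.38, 0, 0],
    [0.5, -0.2, 0, 0],
    [0, 0, 0, 0],
  ],
)

```text
time_s: 10.45
tool_pos: [619.1, -188.2, 223.1]
ee_rot: [180.0, -0.0, -99.1]
force: [0.5, 0.3, -0.4]
finger_gap: 0.736
grasp_force: 0.0
```

Emit:
move_arm(
  series=[
    [0, 0, 0, -0.0728],
    [0, 0, 0, -0.0728],
    [0, 0, 0, -0.0728],
    [0, 0, 0, -0.0728],
    [0, 0, 0, -0.0728],
    [0, 0, 0, -0.0728],
    [0, 0, 0, 0],
    [0, 0, 0, 0],
  ],
)

```text
time_s: 11.12
tool_pos: [618.8, -184.4, 223.6]
ee_rot: [-180.0, -0.0, -59.7]
force: [0.9, -0.3, -0.9]
finger_gap: 0.735
grasp_force: 0.0
```

```bash
python3 - <<'E'
from h import *
b=ctrl.read_camera("scene"); x=ctrl.state(); print(x["time_s"],x["tool_pos"],x["ee_rot"])
im=np.ascontiguousarray(ctrl.read_camera("scene")[:,:,::-1])
m=mask(im,(45,90,40),(85,255,255),(390,236,414,260)); print("green",bb(hull(0,m)))
b=im[150:300,160:420]; t=ctrl.read_camera("top")[:,:,::-1][140:290,140:420]
cv2.imwrite("pics/p3.png",np.vstack([cv2.resize(x,(520,300),interpolation=cv2.INTER_CUBIC) for x in(b,t)]))
E
```

```text
11.1667 [ 618.82134452 -184.45659793  223.51854654] [-1.79986756e+02 -4.19048940e-03 -5.96811141e+01]
green [393. 240. 411. 258.]
```

View pics/p3.png

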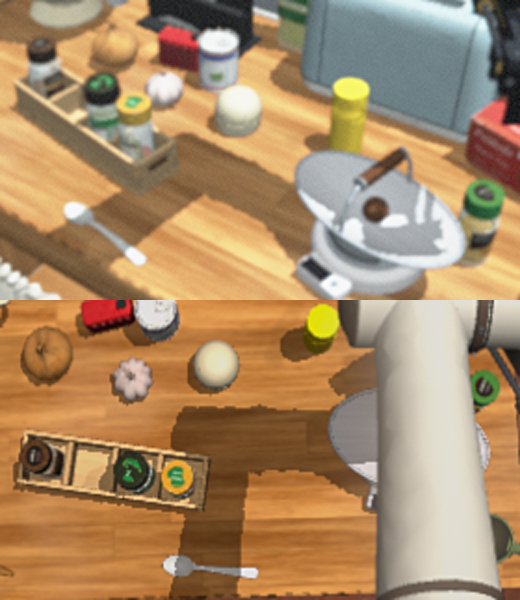

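The orange jar stands in the crate's end cell 0 (~236,228 in the top view). The green jar hasn't moved.

Emit:
move_arm(
  series=[
    [0.17, 0.12, 0, 0],
    [0, 0, 0.5, 0],
    [0, 0, 0.8, 0],
    [0, 0, 0.8, 0],
    [0, 0, 0.8, 0],
    [0, 0, 0.6, 0],
    [0, 0, 0.3, 0],
    [0, 0, 0, 0],
  ],
)

```text
time_s: 11.93
tool_pos: [616.9, -191.3, 106.6]
ee_rot: [179.8, 0.2, -59.6]
force: [-0.1, -0.0, -0.9]
finger_gap: 0.736
grasp_force: 0.0
```

Emit:
move_arm(
  series=[
    [0, 0, 0.4, 0],
    [0, 0, 0.4, 0],
    [0, 0, 0.18, 0],
    [0, 0, 0, 0],
    [0, 0, 0, 0],
    [0, 0, 0, 0],
  ],
)

```text
time_s: 12.43
tool_pos: [618.9, -191.3, 80.4]
ee_rot: [-180.0, -0.1, -59.5]
force: [-0.1, 0.0, 0.4]
finger_gap: 0.739
grasp_force: 0.0
```

Emit:
move_arm(
  series=[
    [0, 0, 0, 0],
    [0, 0, 0, 0],
    [0, 0, 0, 0],
    [0, 0, 0, 0],
    [0, 0, 0, 0],
    [0, 0, 0, 0],
  ],
  jaw=25,
)

```text
time_s: 12.93
tool_pos: [618.7, -191.2, 80.1]
ee_rot: [-180.0, -0.0, -59.5]
force: [0.5, 0.3, 0.5]
finger_gap: 0.487
grasp_force: 20.0
```

Emit:
move_arm(
  series=[
    [0, 0, -0.3, 0],
    [0, 0, -0.6, 0],
    [0, 0, -0.8, 0],
    [0, 0, -0.9, 0],
    [0, 0, -0.9, 0],
    [0, 0, -0.9, 0],
    [0, 0, -0.7, 0],
    [0, 0, -0.3, 0],
  ],
)

```text
time_s: 13.6
tool_pos: [619.4, -191.6, 246.0]
ee_rot: [-179.8, -0.2, -59.5]
force: [0.2, -0.3, -0.7]
finger_gap: 0.493
grasp_force: 20.0
```

Emit:
move_arm(
  series=[
    [0, 0, 0, 0.073],
    [0, 0, 0, 0.073],
    [0, 0, 0, 0.073],
    [0, 0, 0, 0.073],
    [0, 0, 0, 0.073],
    [0, 0, 0, 0.073],
    [-0.3, 0.1, 0, 0],
    [-0.7, 0.22, 0, 0],
  ],
)

```text
time_s: 14.27
tool_pos: [612.9, -161.0, 240.3]
ee_rot: [179.9, -0.0, -99.0]
force: [-0.2, 0.9, -2.0]
finger_gap: 0.494
grasp_force: 20.0
```

Emit:
move_arm(
  series=[
    [-0.8, 0.25, 0, 0],
    [-0.8, 0.25, 0, 0],
    [-0.8, 0.25, 0, 0],
    [-0.8, 0.25, 0, 0],
    [-0.8, 0.25, 0, 0],
    [-0.8, 0.25, 0, 0],
    [-0.8, 0.25, 0, 0],
    [-0.8, 0.25, 0, 0],
  ],
)

```text
time_s: 14.93
tool_pos: [583.0, 40.6, 241.1]
ee_rot: [179.9, -0.0, -98.8]
force: [0.3, -0.2, -1.1]
finger_gap: 0.493
grasp_force: 20.0
```

Emit:
move_arm(
  series=[
    [-0.8, 0.25, 0, 0],
    [-0.8, 0.25, 0, 0],
    [-0.8, 0.25, 0, 0],
    [-0.8, 0.25, 0, 0],
    [-0.8, 0.25, 0, 0],
    [-0.8, 0.25, 0, 0],
    [-0.8, 0.25, 0, 0],
    [-0.8, 0.25, 0, 0],
  ],
)

```text
time_s: 15.6
tool_pos: [553.6, 239.3, 241.1]
ee_rot: [179.9, -0.0, -98.8]
force: [0.7, -0.1, -1.5]
finger_gap: 0.488
grasp_force: 20.0
```

Emit:
move_arm(
  series=[
    [-0.8, 0.25, 0, 0],
    [-0.8, 0.25, 0, 0],
    [-0.8, 0.25, 0, 0],
    [-0.4, 0.15, 0, 0],
    [0, 0, 0, 0],
    [0, 0, 0, 0],
    [0, 0, 0, 0],
    [0, 0, 0, 0],
  ],
)

```text
time_s: 16.27
tool_pos: [541.4, 324.0, 241.8]
ee_rot: [180.0, -0.0, -99.0]
force: [0.5, -0.2, -1.4]
finger_gap: 0.489
grasp_force: 20.0
```

```bash
python3 - <<'E'
from h import *
ctrl.read_camera("scene"); x=ctrl.state(); p=x["tool_pos"]; print(x["time_s"],p,x["ee_rot"],x["force"])
im=np.ascontiguousarray(ctrl.read_camera("scene")[:,:,::-1])
dz=p[2]-80; pb=bb(proj("scene",cyl(p[0],p[1],20.5,80+dz,99+dz))); print("pred",pb)
x0,y0,x1,y1=[int(v) for v in pb]
m=mask(im,(45,90,40),(85,255,255),(x0-8,y0-8,x1+8,y1+8)); print("obs",bb(hull(0,m))+[-.5,-.5,.5,.5])
cv2.imwrite("pics/p4.png",cv2.resize(im[130:270,150:290],(600,600),interpolation=cv2.INTER_CUBIC))
E
```

```text
16.3167 [541.5327447  324.01028866 241.89993788] [ 1.79995946e+02 -7.25776820e-03 -9.90276786e+01] [ 0.2556564   0.20717746 -2.82518513]
pred [182.57958574 124.46493933 201.16889307 140.07735935]
obs [186.5 125.5 201.5 139.5]
```

View pics/p4.png

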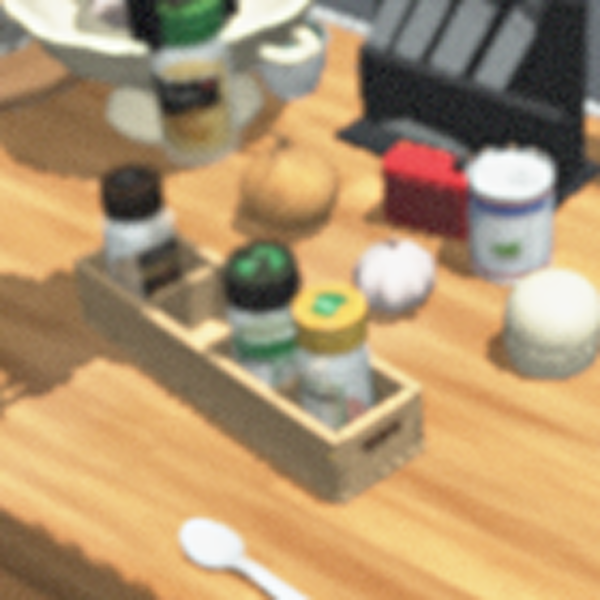

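The orange jar stands upright in cell 0, and the green jar hangs above and behind cell 2 where predicted.

Emit:
move_arm(
  series=[
    [-0.26, 0.13, 0, 0],
    [0, 0, 0.4, 0],
    [0, 0, 0.7, 0],
    [0, 0, 0.7, 0],
    [0, 0, 0.6, 0],
    [0, 0, 0.4, 0],
    [0, 0, 0.2, 0],
    [0, 0, 0, 0],
  ],
)

```text
time_s: 17.03
tool_pos: [538.1, 333.0, 150.2]
ee_rot: [179.9, -0.1, -99.0]
force: [0.6, -0.1, -0.5]
finger_gap: 0.495
grasp_force: 20.0
```

```bash
python3 - <<'E'
from bench import ctrl
ctrl.read_camera("scene");ctrl.read_camera("scene"); x=ctrl.state(); print(x["time_s"],x["tool_pos"],x["force"])
E
```

```text
17.1333 [539.25896257 333.81271172 152.50300011] [ 0.63816984 -0.755885   -0.61017641]
```

Emit:
move_arm(
  series=[
    [0, 0, 0.5, 0],
    [0, 0, 0.5, 0],
    [0, 0, 0.5, 0],
    [0, 0, 0.4, 0],
    [0, 0, 0.15, 0],
    [0, 0, 0, 0],
    [0, 0, 0, 0],
  ],
)

```text
time_s: 17.72
tool_pos: [539.5, 334.0, 91.5]
ee_rot: [-179.9, 0.1, -99.0]
force: [-0.4, 0.6, -1.4]
finger_gap: 0.485
grasp_force: 20.0
```

Emit:
move_arm(
  series=[
    [0, 0, 0.08, 0],
    [0, 0, 0.06, 0],
    [0, 0, 0.03, 0],
    [0, 0, 0, 0],
    [0, 0, 0, 0],
  ],
)

```text
time_s: 18.13
tool_pos: [539.1, 333.8, 86.1]
ee_rot: [-179.9, 0.1, -99.0]
force: [-0.2, -0.0, 2.6]
finger_gap: 0.488
grasp_force: 20.0
```

Emit:
move_arm(
  series=[
    [0, 0, 0, 0],
    [0, 0, 0, 0],
    [0, 0, 0, 0],
    [0, 0, -0.3, 0],
    [0, 0, -0.6, 0],
    [0, 0, -1, 0],
    [0, 0, -1, 0],
    [0, 0, -1, 0],
  ],
  jaw=64,
)

```text
time_s: 18.8
tool_pos: [538.7, 333.2, 204.0]
ee_rot: [-180.0, -0.0, -99.0]
force: [0.0, 0.2, 0.2]
finger_gap: 0.735
grasp_force: 0.0
```

```bash
cat > d.py <<'E'
from h import *
im={c:np.ascontiguousarray(ctrl.read_camera(c)[:,:,::-1]) for c in P}
x=ctrl.state(); print(x["time_s"],x["tool_pos"].round(1),x["ee_rot"].round(1),x["joint_positions"].round(1))
def bar(q,h=34):
    c,sn=np.cos(q[3]),np.sin(q[3]); return np.array([[q[0]+c*a-sn*b,q[1]+sn*a+c*b,q[2]+z] for a in(-h,h) for b in(-7,7) for z in(-7,7)])
def ax(p): # centre + axis angle
    (cx,cy),(w,h),a=cv2.minAreaRect(p.astype(np.float32)); b=cv2.boxPoints(((cx,cy),(w,h),a)); e=b[1]-b[0] if np.hypot(*(b[1]-b[0]))>np.hypot(*(b[2]-b[1])) else b[2]-b[1]
    return np.r_[cx,cy,np.degrees(np.arctan2(e[1],e[0]))%180/5]
# line fit on row-wise right edge (top) avoids the nutmeg: use edge at right side of bar
m=mask(im["top"],(0,70,40),(16,255,190),(350,188,376,226)); ys=np.unique(np.argwhere(m)[:,0]); re=np.array([np.argwhere(m[y])[:,0].max() for y in ys])
k=np.polyfit(ys[3:-3],re[3:-3],1); print("right edge",k,ys.min(),ys.max(),list(re))
ms=mask(im["scene"],(0,70,40),(16,255,190),(336,222,366,246)); pts=np.argwhere(ms)[:,::-1].astype(float); S=np.r_[pts.mean(0),0]; u,s,v=np.linalg.svd(pts-pts.mean(0)); angS=np.degrees(np.arctan2(v[0][1],v[0][0]))%180; print("scene ctr",S[:2],angS)
def fill(c,p):
    z=np.zeros((420*8,560*8),np.uint8); cv2.fillConvexPoly(z,cv2.convexHull(np.round(p*8+4).astype(np.int32)),1); a=np.argwhere(z)[::7,::-1]/8.-.44; return a
for yd in(-16,-14,-12,-10,-8):
  r=least_squares(lambda q:np.r_[proj("scene",[[q[0],q[1],131]])[0]-S[:2],], [561,-93],diff_step=1e-5)
  q=[*r.x,131,np.radians(yd)]; a=fill("scene",proj("scene",bar(q))); u,s,v=np.linalg.svd(a-a.mean(0),full_matrices=False)
  t=proj("top",bar(q)); tt=fill("top",t); yy=np.arange(ys[3],ys[-3]); ee=[tt[np.abs(tt[:,1]-y)<.5][:,0].max() for y in yy]; kt=np.polyfit(yy,ee,1)
  print(yd,r.x.round(1),"scene ang",(np.degrees(np.arctan2(v[0][1],v[0][0]))%180).round(2),"ctr",a.mean(0).round(2),"top slope",kt.round(3),bb(t).round(1))
# rim
w=cv2.inRange(cv2.cvtColor(im["top"],cv2.COLOR_BGR2HSV),np.array((0,0,110)),np.array((180,45,255))); z=np.zeros_like(w); z[178:234,312:408]=w[178:234,312:408]; z[226:,336:]=0
n,l,st,_=cv2.connectedComponentsWithStats(z); kk=1+np.argmax(st[1:,4]); h=cv2.convexHull(np.argwhere(l==kk)[:,::-1].astype(np.float32)); print("rim",cv2.fitEllipse(h),st[kk])
for yd in(-14,-12,-10,-8):
    c,sn=np.cos(np.radians(yd)),np.sin(np.radians(yd)); e=np.array([[560+c*62.5*np.cos(a)-sn*108.5*np.sin(a),-93.5+sn*62.5*np.cos(a)+c*108.5*np.sin(a),76.5] for a in t_]) if 0 else np.array([[560+c*62.5*np.cos(a)-sn*108.5*np.sin(a),-93.5+sn*62.5*np.cos(a)+c*108.5*np.sin(a),76.5] for a in np.linspace(0,6.28,40)])
    print(yd,cv2.fitEllipse(proj("top",e).astype(np.float32)))
E
python3 d.py
```

```text
18.9 [541.6 335.3 209.5] [-179.5    0.5  -98.9] [ 46.4  23.3   0.5   0.2 -66.4 -55.3]
right edge [-1.90909091e-01  4.05613420e+02] 194 220 [np.int64(368), np.int64(368), np.int64(368), np.int64(368), np.int64(368), np.int64(368), np.int64(367), np.int64(367), np.int64(367), np.int64(367), np.int64(367), np.int64(366), np.int64(366), np.int64(366), np.int64(366), np.int64(366), np.int64(366), np.int64(365), np.int64(365), np.int64(365), np.int64(365), np.int64(365), np.int64(364), np.int64(364), np.int64(364), np.int64(364), np.int64(364)]
scene ctr [352.68345324 231.77697842] 145.91162176117555
-16 [566.9 -92. ] scene ang 147.22 ctr [352.47 231.96] top slope [-2.38000e-01  4.15597e+02] [356.9 188.7 370.3 218.6]
-14 [566.9 -92. ] scene ang 145.03 ctr [352.45 232.  ] top slope [-2.09000e-01  4.09693e+02] [357.4 188.7 369.8 218.7]
-12 [566.9 -92. ] scene ang 142.9 ctr [352.47 232.02] top slope [-1.73000e-01  4.02031e+02] [357.8 188.7 369.4 218.7]
-10 [566.9 -92. ] scene ang 140.55 ctr [352.52 232.03] top slope [-1.08000e-01  3.88876e+02] [358.3 188.7 368.9 218.6]
-8 [566.9 -92. ] scene ang 138.22 ctr [352.43 232.1 ] top slope [-1.21000e-01  3.91645e+02] [358.8 188.8 368.4 218.6]
rim ((359.61456298828125, 209.99867248535156), (50.94477462768555, 88.0103759765625), 101.82257080078125) [ 317  184   87   45 2783]
-14 ((360.32757568359375, 209.33082580566406), (50.23088073730469, 87.61135864257812), 103.0733413696289)
-12 ((360.3166809082031, 209.3325958251953), (50.2620964050293, 87.55715942382812), 101.09352111816406)
-10 ((360.305908203125, 209.3351287841797), (50.293888092041016, 87.50204467773438), 99.10881042480469)
-8 ((360.2953796386719, 209.33840942382812), (50.326107025146484, 87.4462890625), 97.11909484863281)
```

Emit:
move_arm(
  series=[
    [0, 0, -0.3, 0.074],
    [0, 0, -0.2, 0.075],
    [0, 0, 0, 0.075],
    [0, 0, 0, 0.075],
    [0, 0, 0, 0.075],
    [0, 0, 0, 0.075],
    [0, 0, 0, 0.075],
    [0, 0, 0, 0.075],
  ],
  jaw=50,
  squeeze=5,
)

```text
time_s: 19.57
tool_pos: [538.6, 333.2, 217.0]
ee_rot: [-180.0, -0.0, -153.2]
force: [0.3, 0.2, 0.5]
finger_gap: 0.574
grasp_force: 0.0
```

Emit:
move_arm(
  series=[
    [0, 0, 0, 0.075],
    [0, 0, 0, 0.075],
    [0, 0, 0, 0.075],
    [0, 0, 0, 0.075],
    [0, 0, 0, 0.075],
    [0, 0, 0, 0.075],
    [-0.12, -0.4, 0, 0],
    [-0.24, -0.85, 0, 0],
  ],
)

```text
time_s: 20.23
tool_pos: [540.4, 295.4, 216.5]
ee_rot: [-180.0, -0.0, 166.9]
force: [0.6, -0.8, 1.1]
finger_gap: 0.574
grasp_force: 0.0
```

Emit:
move_arm(
  series=[
    [-0.24, -0.85, 0, 0],
    [-0.24, -0.85, 0, 0],
    [-0.24, -0.85, 0, 0],
    [-0.24, -0.85, 0, 0],
    [-0.24, -0.85, 0, 0],
    [-0.24, -0.85, 0, 0],
    [-0.24, -0.85, 0, 0],
    [-0.24, -0.85, 0, 0],
  ],
)

```text
time_s: 20.9
tool_pos: [548.8, 80.6, 217.3]
ee_rot: [-180.0, -0.0, 166.8]
force: [0.4, -0.3, -0.3]
finger_gap: 0.578
grasp_force: 0.0
```

Emit:
move_arm(
  series=[
    [-0.24, -0.85, 0, 0],
    [-0.24, -0.85, 0, 0],
    [-0.24, -0.85, 0, 0],
    [-0.24, -0.85, 0, 0],
    [-0.24, -0.85, 0, 0],
    [-0.2, -0.7, 0, 0],
    [0, 0, 0, 0],
    [0, 0, 0, 0],
  ],
)

```text
time_s: 21.57
tool_pos: [555.2, -72.9, 217.1]
ee_rot: [-180.0, -0.0, 166.6]
force: [0.1, 0.4, -0.2]
finger_gap: 0.574
grasp_force: 0.0
```

```bash
python3 - <<'E'
from h import *
im={}
for c in P: im[c]=np.ascontiguousarray(ctrl.read_camera(c)[:,:,::-1])
x=ctrl.state(); print(x["time_s"],x["tool_pos"],x["ee_rot"],x["joint_positions"].round(1),x["force"])
cv2.imwrite("pics/p5.png",np.vstack([cv2.resize(im["scene"][160:300,290:420],(370,400)),cv2.resize(im["top"][190:250,140:280],(370,158))]))
E
```

```text
21.6667 [555.5286232  -71.4246868  217.16063744] [ 1.79993376e+02 -7.88211413e-03  1.66675945e+02] [   9.2   16.    -9.3   -0.   -64.7 -112.6] [0.26099158 0.39372453 0.09673646]
```

View pics/p5.png

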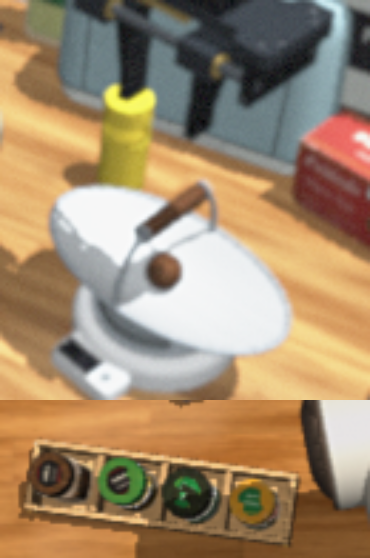

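All four jars are upright in the crate, one per cell. The dish, nutmeg and handle are unchanged, and the open gripper is behind and above the handle.

Emit:
move_arm(
  series=[
    [-0.16, -0.33, 0, 0],
    [-0.16, -0.33, 0, 0],
    [0, 0, 0.4, 0],
    [0, 0, 0.7, 0],
    [0, 0, 0.7, 0],
    [0, 0, 0.4, 0],
    [0, 0, 0, 0],
    [0, 0, 0, 0],
  ],
)

```text
time_s: 22.33
tool_pos: [560.7, -93.2, 150.8]
ee_rot: [-180.0, -0.1, 166.7]
force: [0.9, -1.4, 1.0]
finger_gap: 0.574
grasp_force: 0.0
```

```bash
python3 - <<'E'
from h import *
im=np.ascontiguousarray(ctrl.read_camera("scene")[:,:,::-1]); ctrl.read_camera("scene")
x=ctrl.state(); print(x["time_s"],x["tool_pos"],x["ee_rot"],x["force"])
cv2.imwrite("pics/p6.png",cv2.resize(im[180:290,295:415],(655,600),interpolation=cv2.INTER_CUBIC))
E
```

```text
22.4333 [561.57680325 -93.09277003 152.28935417] [1.79985914e+02 1.20235677e-01 1.66652252e+02] [-0.09171136  1.25939693 -0.25971019]
```

View pics/p6.png

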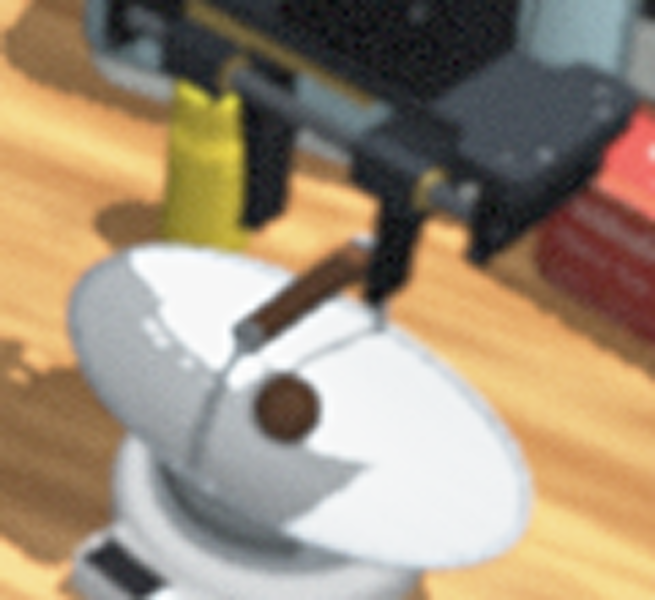

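The fingertips straddle the bar, the left one at ~(260,225) and the right one at ~(385,300) in the crop. I'll compare this with the projected geometry.

```bash
python3 - <<'E'
from h import *
p=np.array([561.6,-93.1,152.3]);y=np.radians(166.65);ty=np.array([np.sin(y),-np.cos(y),0]);tx=np.array([np.cos(y),np.sin(y),0])
Z=lambda X:((proj("scene",X)-[295,180])*[655/120,600/110]).round(0).tolist()
for s in(1,-1):
    for e in(25,40): print(s,e,Z([p+ty*s*e-tx*9.5,p+ty*s*e+tx*9.5]))
print("bar ends",Z([[p[0]+tx[0]*h,p[1]+tx[1]*h,131] for h in(-34,34)]),Z([[p[0],p[1],131]]))
print("shift 5mm tx",Z([np.r_[(p+tx*5)[:2],131]]),"5mm ty",Z([np.r_[(p+ty*5)[:2],131]]),"5mm z",Z([[p[0],p[1],136]]))
E
```

```text
1 25 [[283.0, 207.0], [251.0, 229.0]]
1 40 [[254.0, 189.0], [222.0, 210.0]]
-1 25 [[385.0, 270.0], [354.0, 293.0]]
-1 40 [[417.0, 290.0], [385.0, 313.0]]
bar ends [[366.0, 252.0], [254.0, 332.0]] [[311.0, 291.0]]
shift 5mm tx [[303.0, 297.0]] 5mm ty [[301.0, 285.0]] 5mm z [[313.0, 281.0]]
```

Emit:
move_arm(
  series=[
    [0.05, 0.06, 0.3, 0],
    [0, 0, 0.4, 0],
    [0, 0, 0.4, 0],
    [0, 0, 0.2, 0],
    [0, 0, 0, 0],
    [0, 0, 0, 0],
    [0, 0, 0, 0],
  ],
  jaw=34,
  squeeze=4,
)

```text
time_s: 23.02
tool_pos: [560.2, -90.9, 112.9]
ee_rot: [180.0, 0.1, 166.6]
force: [0.7, 0.2, 0.9]
finger_gap: 0.388
grasp_force: 0.0
```

Emit:
move_arm(
  series=[
    [0, 0, 0, 0],
    [0, 0, 0, 0],
    [0, 0, 0, 0],
    [0, 0, 0, 0],
  ],
  jaw=20,
)

```text
time_s: 23.35
tool_pos: [559.7, -90.9, 112.5]
ee_rot: [180.0, 0.0, 166.6]
force: [-0.7, 0.6, -0.6]
finger_gap: 0.245
grasp_force: 0.0
```

Emit:
move_arm(
  series=[
    [0, 0, 0, 0],
    [0, 0, 0, 0],
    [0, 0, 0, 0],
    [0, 0, 0, 0],
  ],
  jaw=8,
)

```text
time_s: 23.68
tool_pos: [559.8, -90.7, 112.2]
ee_rot: [180.0, 0.0, 166.6]
force: [0.3, 0.6, 0.4]
finger_gap: 0.164
grasp_force: 4.0
```

```bash
cat > st.py <<'E'
from h import *
f=[]
for i in range(4):
    im=ctrl.read_camera("scene"); x=ctrl.state(); f.append(np.r_[x["force"],x["ft_torque"]*10,x["tool_pos"],x["ee_rot"][2]])
print(x["time_s"],np.mean(f,0).round(2),x["finger_gap"]*87,x["grasp_force"])
E
python3 st.py
```

```text
23.8833 [ 1.3000e-01  8.7000e-01  7.0000e-01  2.9900e+00 -2.4200e+00 -8.0000e-02
  5.5977e+02 -9.0800e+01  1.1226e+02  1.6662e+02] 14.096608481531135 3.996668687232159
```

Emit:
move_arm(
  series=[
    [0, 0, 0, 0],
    [0, 0, 0, 0],
    [0, 0, 0, -0.01],
    [0, 0, 0, -0.03],
    [0, 0, 0, -0.04],
    [0, 0, 0, -0.04],
    [0, 0, 0, -0.04],
    [0, 0, 0, -0.04],
  ],
  squeeze=18,
)

```text
time_s: 24.55
tool_pos: [559.0, -91.5, 112.1]
ee_rot: [-180.0, -0.1, -175.2]
force: [-0.7, -1.0, 0.6]
finger_gap: 0.159
grasp_force: 18.0
```

```bash
python3 st.py
```

```text
24.75 [  -0.71   -0.69    0.69   -2.99   -1.04   -0.    559.18  -91.37  112.04
 -175.34] 13.758346635929204 17.993403570726514
```

Emit:
move_arm(
  series=[
    [0, 0, 0, -0.02],
    [0, 0, 0, -0.04],
    [0, 0, 0, -0.04],
    [0, 0, 0, -0.04],
    [0, 0, 0, -0.04],
    [0, 0, 0, -0.04],
    [0, 0, 0, -0.04],
    [0, 0, 0, -0.04],
  ],
)

```text
time_s: 25.42
tool_pos: [559.4, -90.7, 112.2]
ee_rot: [180.0, 0.0, -148.3]
force: [-0.6, 0.7, 1.7]
finger_gap: 0.155
grasp_force: 18.0
```

```bash
python3 st.py
```

```text
25.6167 [-2.4000e-01  1.1300e+00  1.5200e+00  3.2400e+00 -9.0000e-02 -2.9000e-01
  5.5952e+02 -9.0740e+01  1.1221e+02 -1.4841e+02] 14.126411494012057 17.983817160129547
```

Emit:
move_arm(
  series=[
    [0, 0, 0, -0.02],
    [0, 0, 0, -0.04],
    [0, 0, 0, -0.04],
    [0, 0, 0, -0.04],
    [0, 0, 0, -0.04],
    [0, 0, 0, -0.04],
    [0, 0, 0, -0.04],
    [0, 0, 0, -0.04],
  ],
)

```text
time_s: 26.28
tool_pos: [559.9, -91.2, 112.0]
ee_rot: [-180.0, 0.0, -121.3]
force: [-0.3, -1.3, -0.2]
finger_gap: 0.159
grasp_force: 18.0
```

Emit:
move_arm(
  series=[
    [0, 0, 0, -0.02],
    [0, 0, 0, -0.03],
    [0, 0, 0, -0.03],
    [0, 0, 0, -0.02],
    [0, 0, 0, -0.02],
    [0, 0, 0, -0.01],
    [0, 0, 0, 0],
    [0, 0, 0, 0],
  ],
)

```text
time_s: 26.95
tool_pos: [559.8, -91.0, 112.1]
ee_rot: [-180.0, 0.0, -109.8]
force: [0.8, -0.1, -0.1]
finger_gap: 0.156
grasp_force: 18.0
```

```bash
python3 st.py
```

```text
27.15 [ 1.8000e-01 -8.7000e-01 -6.4000e-01 -6.6000e-01 -4.1700e+00 -5.0000e-02
  5.5964e+02 -9.0890e+01  1.1206e+02 -1.0973e+02] 13.830167708652443 17.995198471471667
```

Emit:
move_arm(
  series=[
    [0, 0, 0, -0.015],
    [0, 0, 0, -0.015],
    [0, 0, 0, -0.015],
    [0, 0, 0, -0.015],
    [0, 0, 0, -0.01],
    [0, 0, 0, 0],
    [0, 0, 0, 0],
  ],
)

```text
time_s: 27.73
tool_pos: [559.3, -91.0, 112.2]
ee_rot: [180.0, -0.0, -103.4]
force: [-1.1, -1.5, -0.1]
finger_gap: 0.156
grasp_force: 18.0
```

```bash
python3 st.py
```

```text
27.9333 [-5.1000e-01 -6.6000e-01  7.0000e-02 -1.1900e+00  4.9000e-01 -4.5000e-01
  5.5932e+02 -9.0950e+01  1.1218e+02 -1.0339e+02] 14.305980984010217 17.98281682189554
```

Emit:
move_arm(
  series=[
    [0, 0, 0, -0.01],
    [0, 0, 0, -0.01],
    [0, 0, 0, -0.01],
    [0, 0, 0, 0],
    [0, 0, 0, 0],
  ],
)

```text
time_s: 28.35
tool_pos: [559.1, -91.0, 112.2]
ee_rot: [179.9, -0.0, -100.7]
force: [-2.0, -1.2, 2.4]
finger_gap: 0.158
grasp_force: 18.3
```

```bash
python3 st.py
```

```text
28.55 [  -3.01   -1.03    4.03   -2.25    8.5    -3.99  559.16  -91.03  112.24
 -100.71] 13.951648286218097 18.312183134257793
```

Emit:
move_arm(
  series=[
    [0, 0, 0, 0.008],
    [0, 0, 0, 0],
    [0, 0, -0.05, 0],
    [0, 0, -0.1, 0],
    [0, 0, -0.1, 0],
    [0, 0, 0, 0],
    [0, 0, 0, 0],
  ],
)

```text
time_s: 29.13
tool_pos: [559.3, -90.7, 119.1]
ee_rot: [179.9, 0.0, -101.4]
force: [-0.6, 0.7, -5.4]
finger_gap: 0.155
grasp_force: 18.1
```

```bash
python3 st.py; python3 - <<'E'
from h import *
im=ctrl.read_camera("scene")[:,:,::-1]
cv2.imwrite("pics/p7.png",cv2.resize(im[170:300,285:415],(600,600),interpolation=cv2.INTER_CUBIC))
E
```

```text
29.3333 [-4.6000e-01  2.0000e-01 -6.1100e+00  1.6400e+00  2.2500e+00 -2.2900e+00
  5.5930e+02 -9.0710e+01  1.1920e+02 -1.0141e+02] 13.495336637720737 18.096527913585305
```

View pics/p7.png

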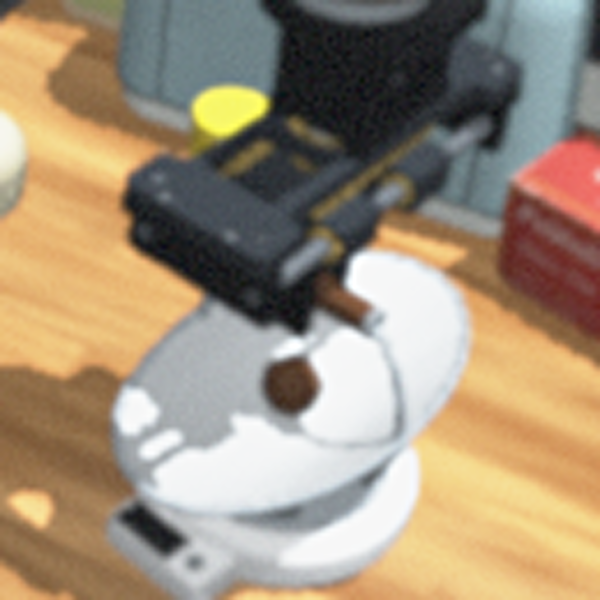

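The dish has turned a quarter turn and the nutmeg sits in the middle (~290,385). The wrist torque shows it still rubs against the stop, so I'll unload that before lifting further.

Emit:
move_arm(
  series=[
    [0, 0, 0, 0.008],
    [0, 0, 0, 0.006],
    [0, 0, 0, 0],
    [0, 0, 0, 0],
  ],
)

```text
time_s: 29.72
tool_pos: [559.8, -90.9, 120.2]
ee_rot: [-180.0, 0.0, -102.6]
force: [-1.3, -0.2, -2.7]
finger_gap: 0.158
grasp_force: 18.1
```

```bash
python3 st.py
```

```text
29.9167 [-1.7400e+00  3.3000e-01 -2.0200e+00  2.6600e+00  4.5300e+00 -4.5000e-01
  5.5980e+02 -9.0920e+01  1.2007e+02 -1.0265e+02] 13.922069612635067 18.085252147866413
```

Emit:
move_arm(
  series=[
    [0, 0, -0.05, 0],
    [0, 0, -0.1, 0],
    [0, 0, -0.15, 0],
    [0, 0, -0.2, 0],
    [0, 0, -0.2, 0],
    [0, 0, -0.2, 0],
    [0, 0, -0.2, 0],
    [0, 0, -0.2, 0],
  ],
)

```text
time_s: 30.58
tool_pos: [559.8, -90.9, 159.6]
ee_rot: [-180.0, 0.0, -102.7]
force: [0.1, -1.0, -2.9]
finger_gap: 0.16
grasp_force: 18.0
```

Emit:
move_arm(
  series=[
    [0, 0, -0.25, 0],
    [0, 0, -0.25, 0],
    [0, 0, -0.25, 0],
    [0, 0, -0.25, 0],
    [0, 0, -0.25, 0],
    [0, 0, -0.25, 0],
    [0, 0, -0.2, 0],
    [0, 0, -0.1, 0],
  ],
)

```text
time_s: 31.25
tool_pos: [560.0, -90.9, 213.9]
ee_rot: [-179.9, 0.0, -102.7]
force: [-0.6, 0.2, -1.9]
finger_gap: 0.154
grasp_force: 18.0
```

Emit:
move_arm(
  series=[
    [0, 0, -0.04, 0],
    [0, 0, 0, 0],
    [0, 0, 0, 0],
    [0, 0, 0, 0],
    [0, 0, 0, 0],
    [0, 0, 0, 0],
    [0, 0, 0, 0],
    [0, 0, 0, 0],
  ],
)

```text
time_s: 31.92
tool_pos: [559.5, -90.9, 213.7]
ee_rot: [180.0, -0.0, -102.7]
force: [0.0, -0.2, -2.9]
finger_gap: 0.155
grasp_force: 18.0
```

```bash
python3 st.py; python3 - <<'E'
from h import *
im=ctrl.read_camera("scene")[:,:,::-1]
cv2.imwrite("pics/p8.png",cv2.resize(im[140:300,160:420],(800,492),interpolation=cv2.INTER_CUBIC))
E
```

```text
32.1167 [ 2.0000e-02 -1.4000e-01 -2.6600e+00  1.0200e+00 -8.0000e-01  1.1000e-01
  5.5956e+02 -9.0920e+01  2.1380e+02 -1.0267e+02] 13.778868123177592 17.988778338767588
```

View pics/p8.png

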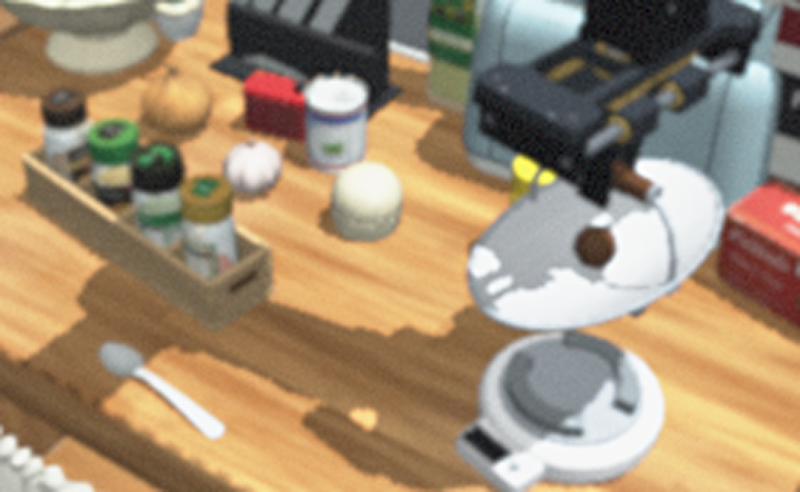

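The dish hangs level and clear of the dock with the nutmeg centred (~595,245). All four jars are in the crate.

```bash
python3 -c "
from bench import ctrl
print(ctrl.close_job())"
```

```text
the job is handed in; nothing more can be done
None
```

I put both jars upright into the two empty crate cells, turned the dish to its stop, and lifted it about 10 cm; it hangs level and still with the nutmeg in the middle, and I handed the job in at about 32 s (no verdict was shown).

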